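# Fit the strip rotor to the mini-centrifuge

### The job

Fit the long strip rotor from the tray to the mini-centrifuge, swinging the clear lid back first if it overhangs the bowl: lower the rotor over the upright spindle without dropping it until it rests on the rubber coupling, and let go of it. Then press down on its hub until it is fully home, and last push the lid shut. Leave the round rotor, the two bottles and the tube rack standing where they are.

Things in the scene. Friction and masses are not known exactly. Their poses are not given: they have to be found in the camera images.
- strip_rotor: Rotor to fit: grey block 96 mm long (its x), 44 wide, 18 high, two rows of eight small dark holes, a 28 mm diameter round hub in its middle standing up to 46 mm. A 12 mm diameter bore runs through the hub along z. Origin: bore centre at the flat underside; z up. 0.10 to 0.16 kg. Starts flat on the tray floor (4 mm above the bench), any yaw. On the spindle any yaw is right.
- tube_rotor: Bystander: the round rotor of the same grey plastic, a disc of 92 mm diameter and 20 mm high with a ring of eight larger holes and the same 28 mm hub up to 46 mm. Origin: centre of its underside. Starts on the tray beside the strip rotor, on either side.
- bottle: Bystander: upright amber bottle, 52 mm diameter, 125 mm high with its cap, at the far side of the tray behind a rotor. Origin: centre of its underside.
- flask: Bystander: upright white plastic bottle, 46 mm diameter, 110 mm high with its cap, at the far side of the tray behind the other rotor. Origin: centre of its underside.
- tube_rack: Bystander: low white tube rack on the bench beyond the tray and the centrifuge, 85 (x) x 125 (y) x 24 mm, caps up to 29 mm. Origin: centre of its underside.
- tray: Fixed shallow white tray, 210 (x) x 290 (y) mm outside, floor 4 mm above the bench, walls 4 mm thick and 14 mm high. Origin: centre of its underside.
- centrifuge: Fixed cream mini-centrifuge. Origin: on the bench under the spindle axis; x points from front panel to lid hinge, z up. Housing 170 (x) x 160 (y) mm, 58 high; on it a round open bowl, inner radius 60, outer radius 76 mm, rim 95 mm above the bench, floor 59 mm. The lid's hinge axis runs along its y at x = 85 mm, 98 mm above the bench. It is on either side, left or right, the tray on the other.
- spindle_tip (a point): Top of the upright steel spindle, 9.5 mm diameter with a tapered nose (9 mm long, down to 4 mm diameter), 120 mm above the bench, in the middle of the bowl.
- seat (a point): Point on the spindle axis, 78 mm above the bench and 42 mm below the tip, where the origin of the rotor lies when it is fully home (hub top then 124 mm above the bench, 4 mm above the spindle's tip). Axes as the centrifuge's.
- coupling (a joint): Travel of the black rubber coupling disc (25 mm diameter) round the spindle: 0 = up, its face 8 mm above point seat, where a lowered rotor comes to rest; 0.008 m = pressed right down (rotor home). It is stiff: it carries the rotor's weight, gives way to a push of about 8 N (10 to 20 N is good) and stays where it is left.
- lid (a joint): Angle (rad) of the clear domed lid: 0 = shut, grows as it opens, stop at 1.85; starts between 1.05 and 1.75. Stiff hinge: it stays at any angle and moves with about 1 N at its tab. Below about 1.6 it is in a gripper's way over the spindle; right back (1.7 or more) it leaves room.
- lid_tab (a point): Tip of the lid's cream front tab, 193 mm from the hinge axis, at mid thickness. Tab 52 mm wide, 6 thick, 34 out from the dome's rim; its underside is in the plane of the hinge axis. Axes: z = outward (upper) normal of the lid, -x from hinge to tab. Lid shut: dome of 74 mm radius, 45 mm high, centred over the spindle, tab over the front panel.
Not all that is in view belongs to the job. Leave any pink or purple look-alike of the strip_rotor alone.

How it is judged:
On the way, in this order (a step that is already met when the one before it is completed fails the run):
1. the strip rotor stands on the spindle, resting upright on the raised coupling, let go of by the fingers (horizontal distance between strip_rotor and seat below 0.004 m and z of strip_rotor in the frame of seat between 0.004 and 0.011 m and angle between strip_rotor's own z axis and vertical below 0.08 rad and contact force between the fingers and strip_rotor below 0.1 N), for 0.2 s.
2. the rotor is pressed fully home with the lid still open (z of strip_rotor in the frame of seat below 0.002 m and horizontal distance between strip_rotor and seat below 0.004 m and value of joint lid above 0.5 rad), for 0.1 s.
At the end, for the whole second after the job is handed in: The strip rotor rests fully home on the spindle (within 2 mm in height and 4 mm sideways of the seat, upright within 0.06 rad); the lid is shut (within 0.06 rad); the round rotor, the two bottles and the tube rack stand upright within 25 mm of their places (z of strip_rotor in the frame of seat between -0.003 and 0.002 m and horizontal distance between strip_rotor and seat below 0.004 m and angle between strip_rotor's own z axis and vertical below 0.06 rad and linear speed of strip_rotor below 0.02 m/s and value of joint lid below 0.06 rad and distance of each of tube_rotor, bottle, tube_rack, flask from where it was at the start of the episode below 0.025 m and angle between each of bottle, tube_rotor, flask's own z axis and vertical below 0.3 rad); the robot touches nothing.
It fails at once if the rotor is dropped or slammed down the spindle (faster than 0.35 m/s while on it) (horizontal distance between strip_rotor and seat below 0.008 m and z of strip_rotor in the frame of seat below 0.04 m and linear speed of strip_rotor above 0.35 m/s).
It fails at once if a bottle is knocked over (angle between any of bottle, flask's own z axis and vertical above 0.6 rad).
It fails at once if the round rotor, a bottle or the tube rack is pushed away by more than 40 mm (distance of any of tube_rotor, bottle, tube_rack, flask from where it was at the start of the episode above 0.04 m).
It also fails if it takes over 70 s, if anything falls off the work surface, if the arm or the gripper's body presses on something with over 40 N, if the wrist force passes 120 N, or if a joint passes its speed limit or range.

### The arm

A 7-joint arm with a two-finger parallel gripper is mounted at the origin on the work surface. World frame = base frame: x ahead of the robot, y to its left, z up, the work surface at z = 0. Lengths are in m, angles in rad, forces in N, time in s.
With the tool pointing down it reaches from about 0.4 to 0.9 m from the base axis. Payload 5.5 kg.
Tool frame: the origin (TCP) lies at the very end of the fingers, on their centre line; the grasp point (between the pads) lies 19 mm behind it (robot.pinch_z is the y of the grasp point in the tool frame, in m); y points along the fingers, z is the direction in which the jaws open and shut, and the axes are right-handed (so a half turn about y gives the same grasp; the last joint's range is limited). The gripper opens to 92 mm and grips with 3 to 60 N. Pads are 19 mm wide; open, the fingers measure 130 mm over their backs; the gripper's body (75 mm by 190 mm) begins 47 mm behind the grasp point.
Start: joints at [-1.013, 0.501, -0.427, 1.55, 0.221, 1.138, -0.21], TCP at [0.189, 0.622, 0.227] pointing down, gripper open.
Joint ranges: [-2.88, 2.88], [-0.31, 2.03], [-1.54, 1.56], [0.2, 2.42], [-1.41, 4.55], [0.19, 2.02], [-2.57, 2.57]. Speed limits (rad/s): [2.57, 2.57, 3.14, 3.14, 3.14, 3.14, 3.14].

### API

Orientations are given as a rotation vector (axis times angle).
In Python, from bench import robot gives the robot as it stands.
- The arm moves only by the shell command python3 -m creep 'ROWS' [OPENING] [FORCE]. ROWS is JSON, a list of rows, each a list of 4 numbers: the shift along the tool's x, y, z in mm, then the turn about the tool's y in degrees. A call has 1 to 20 rows; each row shifts and turns the commanded pose from where the row before left it, along the tool's axes as they then stand; what a row does not reach is not made up. A row lasts 1/8 s, in which the tool goes at most 62.5 mm and 10.7 degrees, less where a joint would pass 70% of its speed; a pose out of reach is approached as far as the arm can. A call is refused whole if a number of a shift passes 62.5 or a number of a turn 10.7, either way. A call with a gripper value outside its range is refused whole. OPENING is the closure, from -1 (fully open) to 1 (shut), so that 0 is half open, set as the call begins (- or left out, the last holds). The fingers move at their own pace and stop on an object; FORCE is the grip in N (left out, the last holds). Time passes only in rows, so rows that do not move let the fingers close. It gives the time, the measured TCP pose, the force and the opening at its end, in the units of the state.
- robot.observe(): the state, without advancing time (a new reading comes with each control period).
- robot.camera(name): name is "scene" or "top"; returns the picture (400x640x3 uint8, red, green, blue); there is no depth.
- robot.calibration(name): a dict with "fx", "fy", "cx", "cy" (pixels), "k1" (the pictures are not rectified: a ray, as slopes to the right and down, at radius r is drawn at 1 + k1 r^2 times it, then the intrinsics apply), "xyz" and "rotation" of the camera in the world. Camera axes: x right, y down, z forward; pixel columns grow to the right and rows downward; lengths in m; the calibration is good to about 2 mm. A picture is of the moment at which its call begins. calibration takes no time and is no camera call.
- robot.finish_job(): hands the job in, once; it reports no verdict.
Trained networks look in the newest picture that a camera, given by its name, has taken for a name from the list of things; names that differ only in an ending like _2 or _b are one class to them, and where a whole thing is asked for, a point or a joint stands for the part that bears it (a point fixed in the world has none). Each returns a list of dicts, best first, with "confidence" (0 to 1); they miss things now and then, are a little off and sometimes report something else, mostly with a low value. They report only what shows in the picture. A call takes as long as a camera call. They do not tell look-alikes from the thing itself.
- robot.look_for(camera, thing): "extent" ([left, top, right, bottom] in pixels, round what is visible of it).
- robot.mark_of(camera, thing): "location" ([column, row] in pixels: a listed point, or the origin of a listed thing).
The state is a dict: "t": time; "q": joint angles; "joint_vel": joint speeds; "joint_torque": joint torques, N m; "position": TCP position; "ee_rot": TCP orientation; "wrist_force": force on the tool from outside, world axes, zero at the start; "ft_torque": the same for the moment, N m; "gripper_width": finger opening in m.
Only numpy, scipy, OpenCV 4.12 (cv2) and the standard library are available. Lean on these libraries where they do the work, as an engineer would, in place of code of your own. Each camera call takes 0.05 s, during which the arm holds its last target.

## Working session

There is one attempt and no reset: what is moved stays moved. The work goes in short steps, Python scripts to look and compute and a shell command to move; the robot and the scene stay as the last step left them, time stands still between calls to the robot, and variables do not carry over. Pictures are saved under pics/ and viewed, and the job is handed in when it is done.

```bash
ls; mkdir -p pics
python3 - <<'E'
from bench import robot
import cv2
print(robot.observe())
for n in("scene","top"):
    im=robot.camera(n); cv2.imwrite(f"pics/{n}0.png",im[:,:,::-1]); print(n,robot.calibration(n))
    for th in ["strip_rotor","tube_rotor","bottle","flask","tube_rack","tray","centrifuge","spindle_tip","seat","lid_tab"]:
        print(th,[(np_["location"],round(np_["confidence"],2)) for np_ in robot.mark_of(n,th)])
E
```

```text
pics
{'t': 0.0, 'q': array([-1.01279219,  0.50186347, -0.42678516,  1.55144046,  0.22081204,
        1.13826453, -0.21030351]), 'joint_vel': array([-0.00077431, -0.00080339,  0.00042005, -0.00057176, -0.00143673,
       -0.00047787, -0.00049461]), 'joint_torque': array([ 1.52776829e-04, -5.66606462e+01, -5.81675336e+00, -2.79108524e+01,
       -6.87783840e-02,  3.08465282e-02,  1.88790623e-04]), 'position': array([0.18870637, 0.62128786, 0.22567197]), 'ee_rot': array([-1.56027635,  0.23168093, -0.23113579]), 'wrist_force': array([ 0.35430602, -0.2961467 ,  0.43643615]), 'ft_torque': array([-0.00103022, -0.03586658,  0.03736083]), 'gripper_width': 0.09195968718849445}
scene {'fx': 400.4944536231722, 'fy': 400.4944536231722, 'cx': 316.6488277406051, 'cy': 196.46192698263684, 'k1': -0.08112992172567333, 'xyz': array([ 1.16992079, -0.02772721,  0.97708124]), 'rotation': array([-1.80142463, -1.90994962,  0.64065933])}
strip_rotor [([191.0, 216.0], 0.86), ([274.1, 161.4], 0.86), ([229.2, 156.0], 0.61), ([248.2, 205.6], 0.6)]
tube_rotor [([293.6, 207.2], 0.8), ([329.8, 285.3], 0.51)]
bottle
[... 311 characters left out ...]
9, 'cx': 323.2953972323087, 'cy': 188.62355108012127, 'k1': -0.06136806230925375, 'xyz': array([ 0.27646152, -0.07390813,  1.49766061]), 'rotation': array([-2.12733413,  2.1333917 , -0.1400202 ])}
strip_rotor [([401.9, 191.4], 0.95), ([434.2, 268.9], 0.88), ([452.2, 183.8], 0.75), ([386.5, 253.4], 0.65)]
tube_rotor [([354.6, 198.8], 0.84)]
bottle [([351.1, 160.1], 0.61), ([405.6, 161.2], 0.5)]
flask [([405.0, 160.3], 0.66), ([243.3, 184.3], 0.26)]
tube_rack [([318.0, 123.6], 0.69)]
tray [([379.4, 184.3], 0.81)]
centrifuge [([251.8, 189.1], 0.83), ([353.2, 161.9], 0.34)]
spindle_tip [([241.7, 183.4], 0.86)]
seat [([246.3, 187.8], 0.92), ([353.6, 160.0], 0.23)]
lid_tab [([233.1, 167.7], 0.74)]
```

View pics/scene0.png

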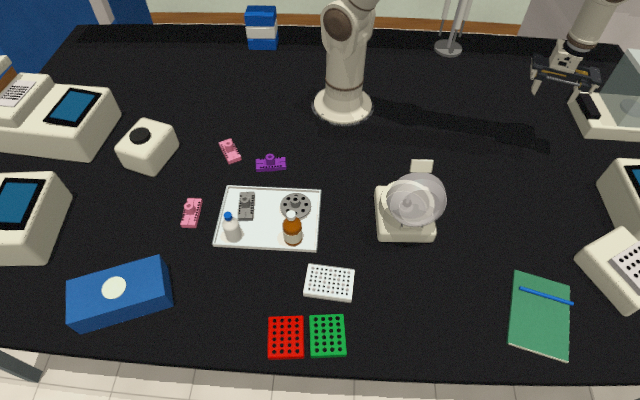

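View pics/top0.png

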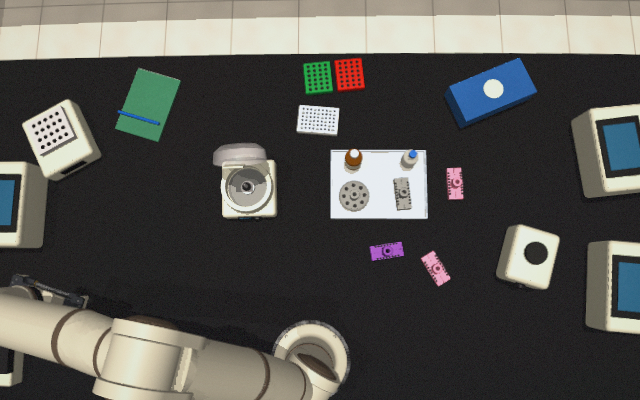

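The scene view shows the tray at about (268,217), with the grey strip rotor at (246,206), the round rotor at (296,206), and the centrifuge at (408,210) with its lid raised. Four things could be taken for the strip rotor (top-view pixels):
- grey block in the tray: (402,192)
- pink: (455,184)
- pink: (435,269)
- purple: (387,251)

The description says grey and in the tray, so I choose (402,192) and check it in a crop.

```bash
cat > h.py <<'E'
import numpy as np, cv2
from bench import robot
from scipy.spatial.transform import Rotation as R
def ray(n,p):
    c=robot.calibration(n); u=(p[0]-c["cx"])/c["fx"]; v=(p[1]-c["cy"])/c["fy"]
    rd=np.hypot(u,v); r=rd
    for _ in range(20): r=rd/(1+c["k1"]*r*r)
    s=r/rd if rd>0 else 1
    d=R.from_rotvec(c["rotation"]).apply([u*s,v*s,1]); return np.array(c["xyz"]),d/np.linalg.norm(d)
def plane(n,p,z):
    o,d=ray(n,p); return o+d*(z-o[2])/d[2]
def tri(ps,pt):
    A=np.zeros((3,3));b=np.zeros(3)
    for n,p in(("scene",ps),("top",pt)):
        o,d=ray(n,p);M=np.eye(3)-np.outer(d,d);A+=M;b+=M@o
    return np.linalg.solve(A,b)
def proj(n,X):
    c=robot.calibration(n); x=R.from_rotvec(c["rotation"]).inv().apply(np.array(X)-c["xyz"])
    u,v=x[0]/x[2],x[1]/x[2];s=1+c["k1"]*(u*u+v*v); return np.array([c["cx"]+c["fx"]*u*s,c["cy"]+c["fy"]*v*s])
def crop(src,n,box,out,k=6):
    im=src[box[1]:box[3],box[0]:box[2]]
    cv2.imwrite(out,cv2.resize(im,None,fx=k,fy=k,interpolation=cv2.INTER_CUBIC))
E
python3 - <<'E'
from h import *
t=cv2.imread("pics/top0.png");s=cv2.imread("pics/scene0.png")
crop(t,"top",(325,140,435,225),"pics/c1.png",7);crop(s,"scene",(205,180,325,255),"pics/c2.png",6)
crop(t,"top",(200,135,290,230),"pics/c3.png",6);crop(s,"scene",(365,150,455,250),"pics/c4.png",6)
print("strip top",plane("top",(401.9,191.4),.004),"scene",plane("scene",(248.2,205.6),.004))
print("round",plane("top",(354.6,198.8),.004),plane("scene",(293.6,207.2),.004))
print("tip",tri((411.6,193.6),(241.7,183.4)),plane("top",(241.7,183.4),.12),plane("scene",(411.6,193.6),.12))
print("seat",plane("top",(246.3,187.8),.078),"cen",plane("top",(251.8,189.1),0),plane("scene",(401.2,220),0))
print("tab",tri((420.2,157.2),(233.1,167.7)))
print("flask",plane("top",(405,160.3),.004),plane("scene",(230.5,235.3),.004))
print("bottle",plane("top",(351,160.1),.004),plane("scene",(292.9,238.1),.004))
E
```

```text
strip top [ 0.49937835 -0.27803572  0.004     ] scene [ 0.48276229 -0.27440381  0.004     ]
round [ 0.47734923 -0.13420729  0.004     ] [ 0.48061608 -0.13772211  0.004     ]
tip [0.50566606 0.18766011 0.12812361] [0.50700369 0.18898452 0.12      ] [0.49928977 0.18995187 0.12      ]
seat [0.5009777  0.18319107 0.078     ] cen [0.50919458 0.18023406 0.        ] [0.50554543 0.18147583 0.        ]
tab [0.51908791 0.17880026 0.28577229]
flask [ 0.59577327 -0.29003309  0.004     ] [ 0.58922039 -0.3083072   0.004     ]
bottle [ 0.59727069 -0.12446404  0.004     ] [ 0.58761269 -0.12974607  0.004     ]
```

Run:
```python
from h import *
a=[cv2.imread(f"pics/c{i}.png") for i in(1,2,3,4)]
for i in (3,4): print(a[i-1].shape)
```

```text
(570, 540, 3)
(600, 540, 3)
```

View pics/c1.png

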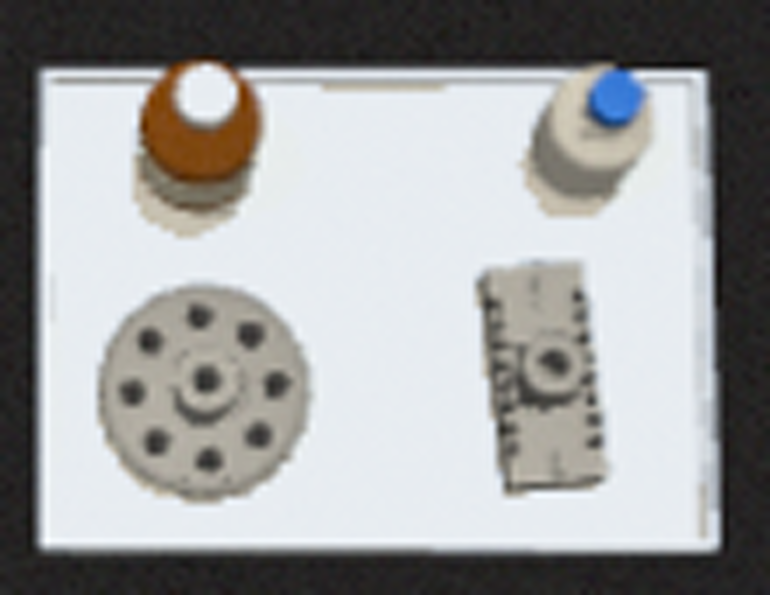

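View pics/c3.png

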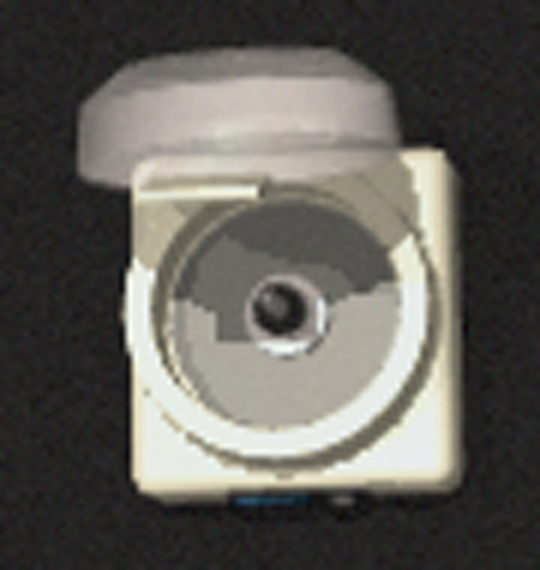

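View pics/c4.png

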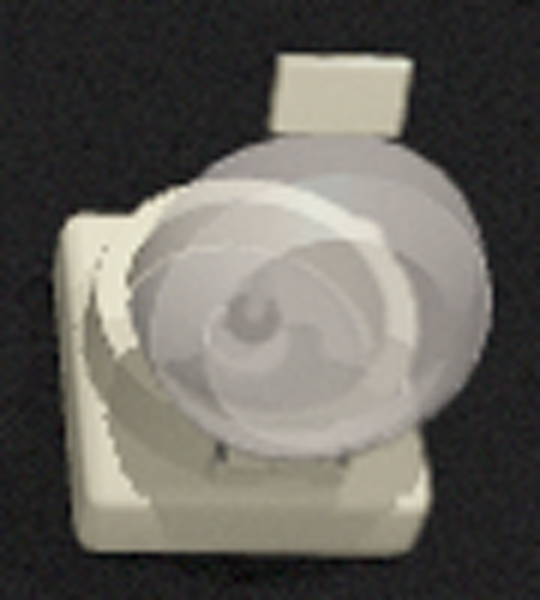

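The crop confirms it: a grey block with two hole rows and a central hub at about top (404,192), in the tray between the round rotor and the right wall. The lid stands over the bowl at roughly 1.2 rad. Next I refine the poses.

Run:
```python
from h import *
o=robot.observe(); M=R.from_rotvec(o["ee_rot"]).as_matrix()
print("tool axes x,y,z (cols)\n",M.round(3))
P=lambda c,k,b:(c[0]/k-.5+.5/k+b[0],c[1]/k-.5+.5/k+b[1])
b=(325,140)
print("bore top",plane("top",P((552,364),7,b),.05))
cs=[plane("top",P(c,7,b),.022) for c in((489,270),(581,263),(605,480),(508,488))]
print(np.array(cs).round(4),"ctr",np.mean(cs,0))
d=(cs[0]+cs[1]-cs[2]-cs[3])/2; print("long",np.linalg.norm(d),"yaw",np.degrees(np.arctan2(d[1],d[0])))
# strip bore in scene: auto
s=cv2.imread("pics/scene0.png");crop(s,"",(215,180,325,250),"pics/c5.png",7)
b=(200,135)
cc=[plane("top",P(c,6,b),.058) for c in((140,480),(452,478),(455,158))]
print("housing",np.array(cc).round(4))
e=cc[0]-cc[1];print("w",np.linalg.norm(e),"yaw",np.degrees(np.arctan2(-e[0],e[1])))
e=cc[2]-cc[1];print("l",np.linalg.norm(e),"yaw",np.degrees(np.arctan2(e[1],e[0])))
print("spindle tip",plane("top",P((283,306),6,b),.12),"coupling",plane("top",P((286,316),6,b),.086))
# bowl rim outer ellipse
print("rim L/R/bottom",[plane("top",P(c,6,b),.095).round(4) for c in((128,310),(428,310),(282,475-20))])
for th in ("spindle_tip","seat","strip_rotor","lid_tab"):
    print(th,[(x["location"],round(x["confidence"],2)) for x in robot.mark_of("top",th)],[(x["location"],round(x["confidence"],2)) for x in robot.mark_of("scene",th)])
```

```text
tool axes x,y,z (cols)
 [[ 0.957 -0.     0.291]
 [-0.291  0.     0.957]
 [-0.    -1.     0.   ]]
bore top [ 0.49198222 -0.27623348  0.05      ]
[[ 0.5372 -0.2541  0.022 ]
 [ 0.5401 -0.2938  0.022 ]
 [ 0.446  -0.3015  0.022 ]
 [ 0.4428 -0.26    0.022 ]] ctr [ 0.49151773 -0.27734845  0.022     ]
long 0.09444351892175788 yaw 4.140998132809975
housing [[0.4249 0.2541 0.058 ]
 [0.4255 0.1009 0.058 ]
 [0.5846 0.1017 0.058 ]]
w 0.15322059608772953 yaw 0.22469539785167156
l 0.15907465020769762 yaw 0.266530808320038
spindle tip [0.50067296 0.17445011 0.12      ] coupling [0.50131127 0.17901027 0.086     ]
rim L/R/bottom [array([0.5032, 0.254 , 0.095 ]), array([0.5025, 0.1091, 0.095 ]), array([0.4329, 0.1778, 0.095 ])]
spindle_tip [([241.7, 183.4], 0.86)] [([411.6, 193.6], 0.89), ([424.0, 160.2], 0.18)]
seat [([246.3, 187.8], 0.92), ([353.6, 160.0], 0.23)] []
strip_rotor [([401.9, 191.4], 0.95), ([434.2, 268.9], 0.88), ([452.2, 183.8], 0.75), ([386.5, 253.4], 0.65)] [([191.0, 216.0], 0.86), ([274.1, 161.4], 0.86), ([229.2, 156.0], 0.61), ([248.2, 205.6], 0.6)]
lid_tab [([233.1, 167.7], 0.74)] [([420.2, 157.2], 0.9)]
```

View pics/c5.png

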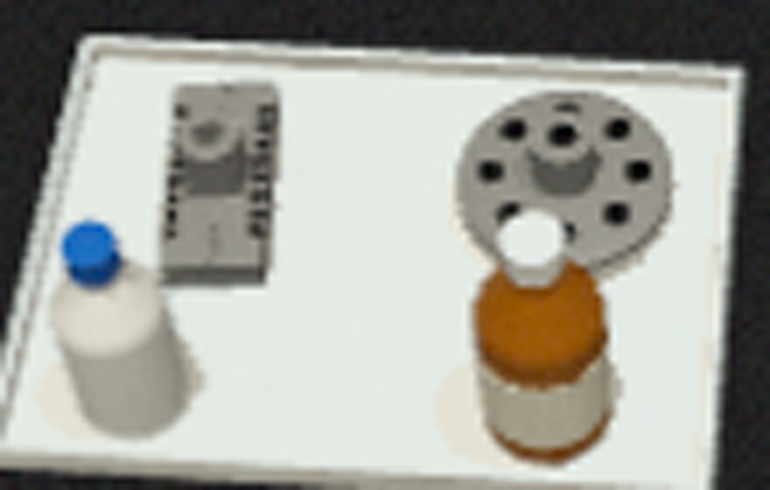

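```bash
python3 -m creep '[[0,-37,0,-8.45],[0,-37,0,-8.45],[0,0,0,0]]' 1 20; python3 -m creep '[[25,0,-44,0],[25,0,-44,0],[25,0,-44,0],[25,0,-44,0],[25,0,-44,0],[25,0,-44,0],[25,0,-44,0],[25,0,-44,0],[25,0,-44,0],[25,0,-44,0],[0,0,0,0],[0,0,0,0]]'
```

```text
t: 1.88
position: [0.189, 0.624, 0.3046]
ee_rot: [-1.564, -0.002, -0.0]
wrist_force: [-0.0, 0.4, 1.2]
gripper_width: 0.0663
t: 3.38
position: [0.4383, 0.1823, 0.3002]
ee_rot: [-1.571, 0.001, 0.0]
wrist_force: [-0.1, 0.7, -0.1]
gripper_width: 0.0004
```

```bash
python3 -m creep '[[0,40,-2,0],[15,0,0,0],[15,0,0,0],[15,0,0,0],[15,0,0,0],[15,0,0,0],[15,0,0,0],[15,0,0,0],[15,0,0,0],[15,0,0,0],[15,0,0,0],[15,0,0,0],[0,0,0,0]]'
python3 - <<'E'
from h import *
for n in("scene","top"):
    im=robot.camera(n); cv2.imwrite(f"pics/{n}1.png",im[:,:,::-1])
t=cv2.imread("pics/top1.png");s=cv2.imread("pics/scene1.png")
a=cv2.resize(t[120:240,190:310],(390,390));b=cv2.resize(s[130:250,360:480],(390,390))
cv2.imwrite("pics/d1.png",np.hstack([a,b]))
E
```

```text
t: 5.0
position: [0.6052, 0.1796, 0.2604]
ee_rot: [-1.571, 0.0, -0.001]
wrist_force: [0.4, -0.3, 0.4]
gripper_width: 0.0005
```

View pics/d1.png

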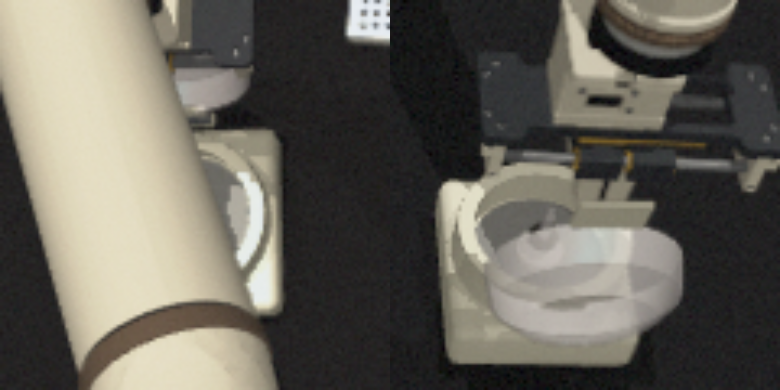

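```bash
python3 -m creep '[[-38,0,0,0],[-38,0,0,0],[-37,0,0,0],[0,0,-50.7,0],[0,0,-50.7,0],[0,0,-50.7,0],[0,0,-50.7,0],[0,0,-50.7,0],[0,0,-50.7,0],[0,0,-50.7,0],[0,0,-50.7,0],[0,0,-50.7,0],[0,0,0,-4],[0,0,0,0],[0,0,0,0]]' -0.3
python3 - <<'E'
from h import *
for n in("scene","top"):
    im=robot.camera(n); cv2.imwrite(f"pics/{n}2.png",im[:,:,::-1])
    for th in ("spindle_tip","seat","lid_tab","centrifuge"):
        print(n,th,[(x["location"],round(x["confidence"],2)) for x in robot.mark_of(n,th)])
t=cv2.imread("pics/top2.png");s=cv2.imread("pics/scene2.png")
a=cv2.resize(t[140:235,205:290],(390,436),interpolation=2);b=cv2.resize(s[150:245,365:450],(390,436),interpolation=2)
cv2.imwrite("pics/d2.png",np.hstack([a,b]))
crop(s,"",(190,120,330,250),"pics/d3.png",4)
E
```

```text
t: 6.98
position: [0.4912, -0.2752, 0.2609]
ee_rot: [-1.57, -0.055, 0.055]
wrist_force: [0.7, 1.2, 0.6]
gripper_width: 0.0595
scene spindle_tip [([414.2, 194.1], 0.66)]
scene seat [([409.0, 203.4], 0.65)]
scene lid_tab [([432.4, 191.7], 0.98)]
scene centrifuge [([399.9, 217.0], 0.94)]
top spindle_tip [([243.5, 185.5], 0.87)]
top seat [([245.2, 188.9], 0.59)]
top lid_tab [([229.1, 126.8], 0.74), ([405.8, 163.7], 0.41)]
top centrifuge [([254.7, 186.7], 0.73)]
```

View pics/d2.png

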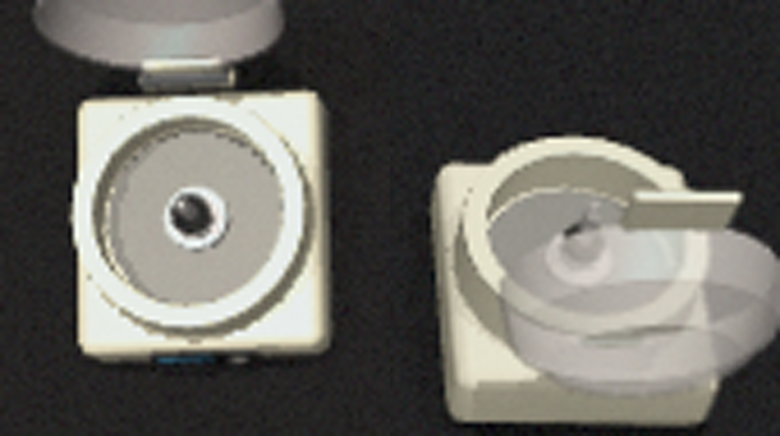

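View pics/d3.png

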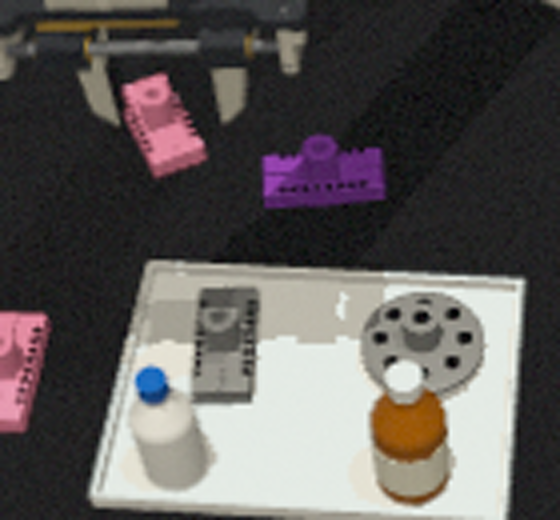

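The lid is now right back. The top view shows the bowl clear with the spindle at about (246,187). In the scene view the open gripper hangs above the tray, and nothing has been disturbed. Now refining the spindle.

Run:
```python
from h import *
P=lambda c,b,k=390/85:(c[0]/k-.5+.5/k+b[0],c[1]/k-.5+.5/k+b[1])
print("coupling",plane("top",P((191,213),(205,140)),.086))
print("ring",plane("top",P((196,218),(205,140)),.062))
print("inner rim L,R,T,B",[plane("top",P(c,(205,140)),.095).round(4) for c in((95,213),(283,213),(189,118),(189,307))])
print("scene tip",plane("scene",P((207,205),(365,150)),.12), "net",plane("scene",(414.2,194.1),.12),"seat",plane("scene",(409,203.4),.078))
print("top tip net",plane("top",(243.5,185.5),.12),"seat",plane("top",(245.2,188.9),.078))
t=cv2.imread("pics/top2.png");s=cv2.imread("pics/scene2.png")
def mark(C,name):
    out=[]
    for n,im,(x0,y0) in(("top",t,(205,140)),("scene",s,(365,150))):
        a=cv2.resize(im[y0:y0+85,x0:x0+85],None,fx=4.6,fy=4.6,interpolation=2)
        def pt(X):
            p=proj(n,X); return tuple(int(round(v)) for v in ((p-[x0,y0]+.5)*4.6-.5))
        for r,z,col in((.060,.095,(0,0,255)),(.076,.095,(0,200,0)),(.0125,.086,(255,0,255)),(.00475,.111,(0,255,255)),(.002,.12,(255,255,0))):
            pts=np.array([pt((C[0]+r*np.cos(q),C[1]+r*np.sin(q),z)) for q in np.linspace(0,6.283,60)])
            cv2.polylines(a,[pts],True,col,1)
        out.append(a)
    cv2.imwrite(name,np.hstack(out))
mark((.502,.180),"pics/d4.png")
```

```text
coupling [0.50489716 0.18204475 0.086     ]
ring [0.5055151  0.18309086 0.062     ]
inner rim L,R,T,B [array([0.5037, 0.2412, 0.095 ]), array([0.5032, 0.1224, 0.095 ]), array([0.5642, 0.1831, 0.095 ]), array([0.4441, 0.1803, 0.095 ])]
scene tip [0.50195031 0.18464359 0.12      ] net [0.50059017 0.19689706 0.12      ] seat [0.50150672 0.19040895 0.078     ]
top tip net [0.50095736 0.18370894 0.12      ] seat [0.49775206 0.18634016 0.078     ]
```

View pics/d4.png

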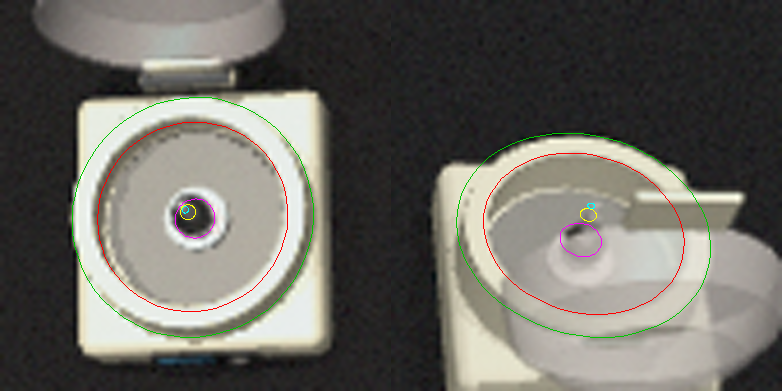

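```bash
python3 -m creep '[[0,50,-2,0],[0,50,0,0],[0,50,0,0],[0,35,0,0],[0,0,0,0],[0,0,0,0]]'
python3 - <<'E'
from h import *
for n in("scene","top"):
    im=robot.camera(n); cv2.imwrite(f"pics/{n}3.png",im[:,:,::-1])
t=cv2.imread("pics/top3.png");s=cv2.imread("pics/scene3.png")
a=cv2.resize(t[150:230,360:440],(390,390),interpolation=2);b=cv2.resize(s[160:240,205:285],(390,390),interpolation=2)
cv2.imwrite("pics/d5.png",np.hstack([a,b]))
E
```

```text
t: 8.22
position: [0.492, -0.2788, 0.0769]
ee_rot: [-1.571, -0.056, 0.054]
wrist_force: [-0.2, 0.2, -0.3]
gripper_width: 0.0601
```

View pics/d5.png

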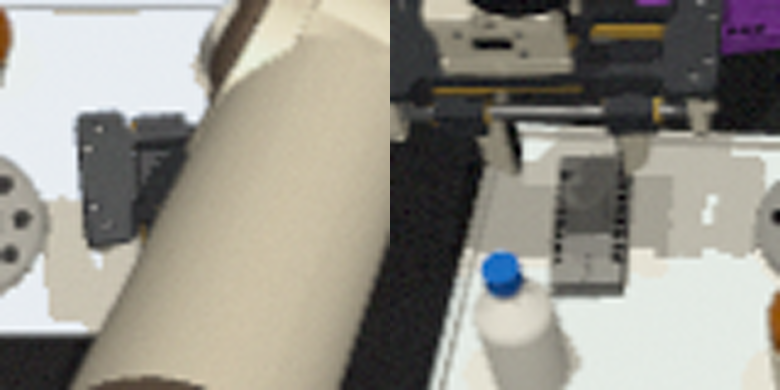

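Run:
```python
from h import *
T=np.array([.492,-.2788,.0769]); k=390/80
print("tcp px crop",(proj("scene",T)-[205,160])*k+[390,0], "tips",[(proj("scene",T+[0,d,0])-[205,160])*k+[390,0] for d in(-.035,.035)])
print("hub top px for est",(proj("scene",[.4917,-.2768,.05])-[205,160])*k+[390,0])
s=cv2.imread("pics/scene3.png");crop(s,"",(215,170,275,225),"pics/d6.png",10)
print((proj("scene",[.4917,-.2768,.05])-[215,170])*10)
c,sn=np.cos(.072),np.sin(.072)
print([((proj("scene",[.4917+c*x-sn*y,-.2768+sn*x+c*y,.022])-[215,170])*10).round() for x,y in((.048,.022),(.048,-.022),(-.048,-.022),(-.048,.022))])
```

```text
tcp px crop [573.50939933 161.71032063] tips [array([514.46684744, 158.9625797 ]), array([632.84761326, 164.47170556])]
hub top px for est [583.60107179 189.04727642]
[297.13040367 287.78928497]
[array([372., 479.]), array([219., 480.]), array([253., 217.]), array([398., 215.])]
```

View pics/d6.png

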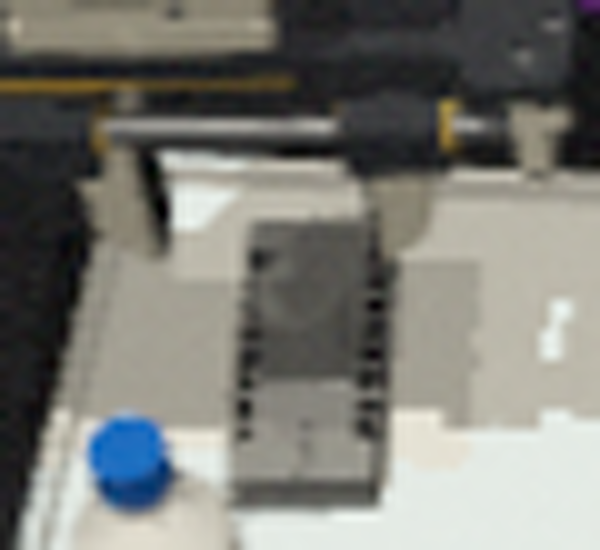

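```bash
python3 -m creep '[[0,20,3,0],[0,20,0,0],[0,8,0,0],[0,0,0,0],[0,0,0,0]]'; python3 -m creep '[[0,0,0,0],[0,0,0,0],[0,0,0,0],[0,0,0,0],[0,0,0,0]]' 1 25
```

```text
t: 8.95
position: [0.4917, -0.2757, 0.0288]
ee_rot: [-1.571, -0.056, 0.054]
wrist_force: [0.6, 0.8, 0.4]
gripper_width: 0.0601
t: 9.57
position: [0.491, -0.2755, 0.0278]
ee_rot: [-1.57, -0.055, 0.055]
wrist_force: [-0.1, -0.3, 1.2]
gripper_width: 0.0265
```

```bash
python3 -m creep '[[0,-20,0,0],[0,-40,0,0],[0,-50,0,0],[0,-50,0,0],[0,-30,0,0],[0,0,0,0],[0,0,0,0]]'
python3 - <<'E'
from h import *
for n in("scene","top"):
    im=robot.camera(n); cv2.imwrite(f"pics/{n}4.png",im[:,:,::-1])
o=robot.observe();p=o["position"];print(p,o["gripper_width"])
q=proj("scene",p);print(q)
s=cv2.imread("pics/scene4.png");x,y=int(q[0])-35,int(q[1])-25;print(x,y)
crop(s,"",(x,y,x+70,y+55),"pics/d7.png",10)
E
```

```text
t: 10.45
position: [0.49, -0.2747, 0.2162]
ee_rot: [-1.569, -0.053, 0.057]
wrist_force: [-0.7, -0.3, -1.8]
gripper_width: 0.0268
[ 0.48969548 -0.27456482  0.21564534] 0.026580296734306084
[236.50340531 159.67176482]
201 134
```

View pics/d7.png

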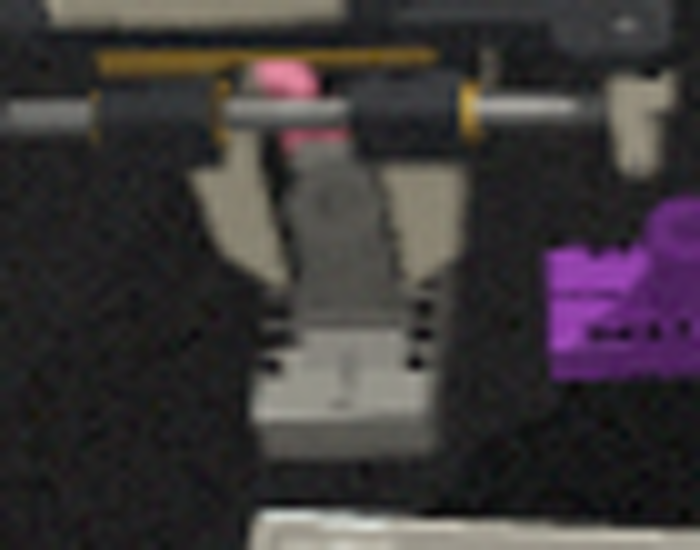

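```bash
python3 -m creep '[[2,0,20,0],[4,0,40,0],[4.8,0,48,0],[4.8,0,48,0],[4.8,0,48,0],[4.8,0,48,0],[4.8,0,48,0],[4.8,0,48,0],[4.8,0,48,0],[3.5,0,35,0],[2.3,0,24.7,0],[0,0,0,0],[0,0,0,0],[0,0,0,0]]'
python3 - <<'E'
from h import *
o=robot.observe();p=o["position"];M=R.from_rotvec(o["ee_rot"]).as_matrix();print(p,o["gripper_width"],"\n",M.round(4))
print("err tool mm",M.T@(np.array([.5036,.1832,p[2]])-p)*1000)
for n in("scene","top"):
    im=robot.camera(n); cv2.imwrite(f"pics/{n}5.png",im[:,:,::-1])
s=cv2.imread("pics/scene5.png");crop(s,"",(365,140,455,230),"pics/d8.png",6)
E
```

```text
t: 12.3
position: [0.5042, 0.1812, 0.2175]
ee_rot: [-1.571, -0.053, 0.054]
wrist_force: [0.2, -0.3, -1.2]
gripper_width: 0.027
[0.50416884 0.18120528 0.21745701] 0.02698979435770917 
 [[ 9.977e-01 -5.000e-04 -6.820e-02]
 [ 6.820e-02 -7.000e-04  9.977e-01]
 [-6.000e-04 -1.000e+00 -7.000e-04]]
err tool mm [-4.31481938e-01 -1.10121235e-03  2.02887137e+00]
```

View pics/d8.png

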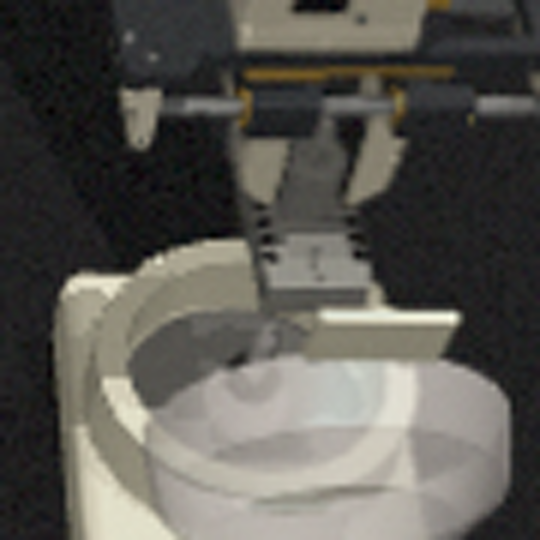

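Run:
```python
from h import *
T=np.array([.5042,.1812,.2175]);c,s=.9977,.0682
im=cv2.resize(cv2.imread("pics/scene5.png")[140:230,365:455],None,fx=6,fy=6,interpolation=2)
def pt(X): return tuple(int(v) for v in ((proj("scene",X)-[365,140]+.5)*6-.5).round())
O=T-[0,0,.0238]
for z in(0,.018):
    pts=np.array([pt(O+[c*x-s*y,s*x+c*y,z]) for x,y in((.048,.022),(.048,-.022),(-.048,-.022),(-.048,.022))])
    cv2.polylines(im,[pts],True,(0,0,255),1)
C=(.5036,.1832)
for r,z,col in((.060,.095,(0,255,0)),(.076,.095,(0,255,0)),(.0125,.086,(255,0,255)),(.00475,.111,(0,255,255)),(.002,.12,(255,255,0))):
    cv2.polylines(im,[np.array([pt((C[0]+r*np.cos(q),C[1]+r*np.sin(q),z)) for q in np.linspace(0,6.28,60)])],True,col,1)
cv2.imwrite("pics/d9.png",im)
```

```text
(no output)
```

View pics/d9.png

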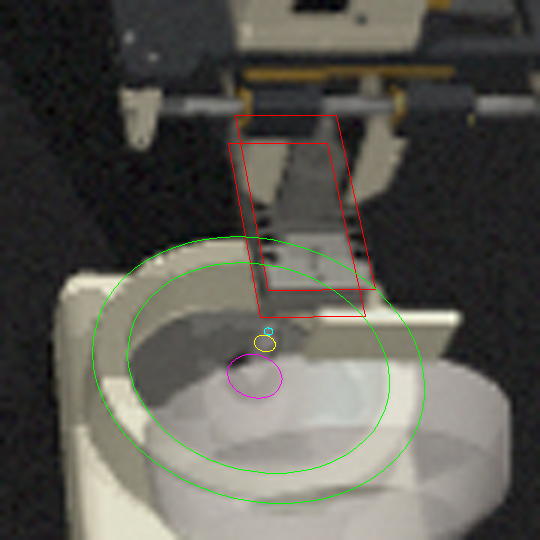

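Run:
```python
from h import *
s=cv2.imread("pics/scene5.png")[160:212,375:440]
s=np.clip(s.astype(float)*1.5,0,255).astype(np.uint8)
cv2.imwrite("pics/e1.png",cv2.resize(s,None,fx=11,fy=11,interpolation=cv2.INTER_NEAREST))
T=np.array([.5042,.1812,.2175]);c,sn=.9977,.0682;O=T-[0,0,.0238]
for z in(0,.018): print(z,[(((proj("scene",O+[c*x-sn*y,sn*x+c*y,z])-[375,160]+.5)*11).round()) for x,y in((.048,.022),(.048,-.022))])
for X in ((.5036,.1832,.12),(.5036,.1832,.111)): print((proj("scene",X)-[375,160]+.5)*11)
```

```text
0 [array([561., 360.]), array([368., 361.])]
0.018 [array([578., 311.]), array([383., 312.])]
[382.14893463 387.7296679 ]
[375.48479446 409.78922965]
```

View pics/e1.png

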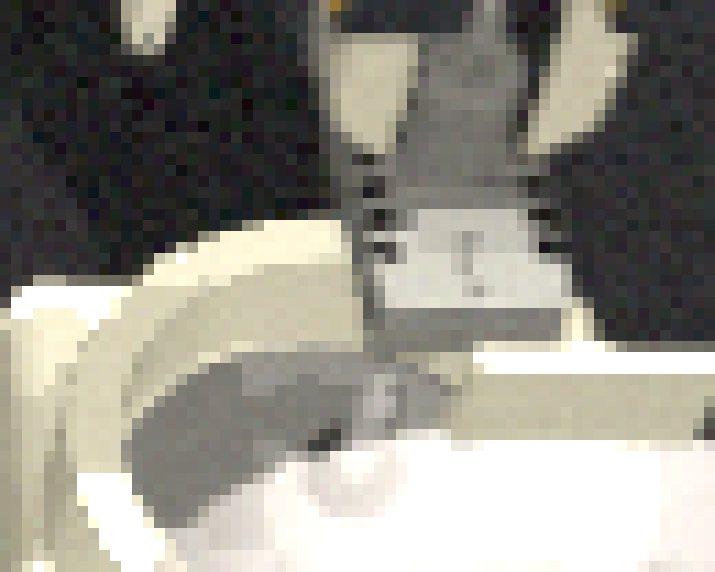

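Run:
```python
from h import *
t=cv2.imread("pics/top2.png")[172:204,230:262];s=cv2.imread("pics/scene2.png")[182:214,395:427]
k=12;z=lambda a:cv2.resize(a,None,fx=k,fy=k,interpolation=cv2.INTER_NEAREST)
cv2.imwrite("pics/e2.png",np.hstack([z(t),z(s)]))
C=(.5036,.1832)
for C in((.5036,.1832),(.5043,.1819)):
  for zz in(.12,.111,.086): print(zz,((proj("top",(*C,zz))-[230,172]+.5)*k).round(),((proj("scene",(*C,zz))-[395,182]+.5)*k+[384,0]).round())
```

```text
0.12 [170. 157.] [561. 159.]
0.111 [177. 163.] [554. 183.]
0.086 [196. 180.] [534. 248.]
0.12 [176. 154.] [555. 161.]
0.111 [183. 160.] [548. 185.]
0.086 [201. 177.] [529. 250.]
```

View pics/e2.png

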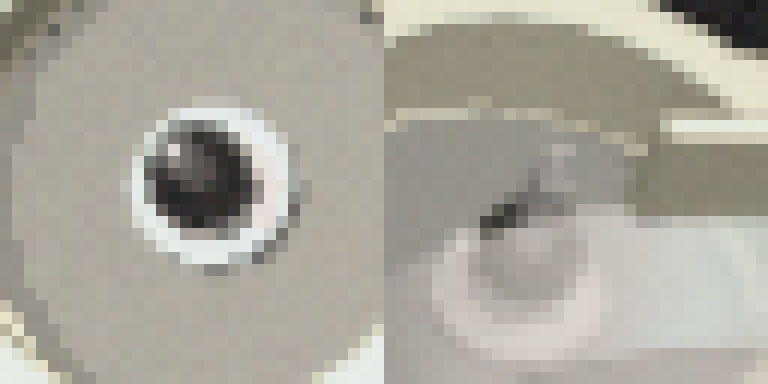

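```bash
python3 -m creep '[[-0.8,20,2,0],[0,20,0,0],[0,15,0,0],[0,6,0,0],[0,0,0,0],[0,0,0,0]]'; python3 -m creep '[[0,4,0,0],[0,4,0,0],[0,4,0,0],[0,0,0,0]]';python3 -m creep '[[0,3,0,0],[0,3,0,0],[0,3,0,0],[0,0,0,0],[0,0,0,0]]'
python3 - <<'E'
from h import *
im=robot.camera("scene"); cv2.imwrite("pics/scene6.png",im[:,:,::-1])
s=cv2.imread("pics/scene6.png")[150:215,370:445]
s=np.clip(s.astype(float)*1.3,0,255).astype(np.uint8)
cv2.imwrite("pics/e3.png",cv2.resize(s,None,fx=9,fy=9,interpolation=2))
E
```

```text
t: 13.15
position: [0.504, 0.1846, 0.1574]
ee_rot: [-1.57, -0.056, 0.054]
wrist_force: [-0.5, -0.3, -1.8]
gripper_width: 0.0267
t: 13.65
position: [0.503, 0.1843, 0.1442]
ee_rot: [-1.57, -0.054, 0.056]
wrist_force: [-0.6, -0.6, -1.4]
gripper_width: 0.0267
t: 14.28
position: [0.5034, 0.1844, 0.1357]
ee_rot: [-1.57, -0.055, 0.055]
wrist_force: [0.5, 0.5, -0.6]
gripper_width: 0.0269
```

View pics/e3.png

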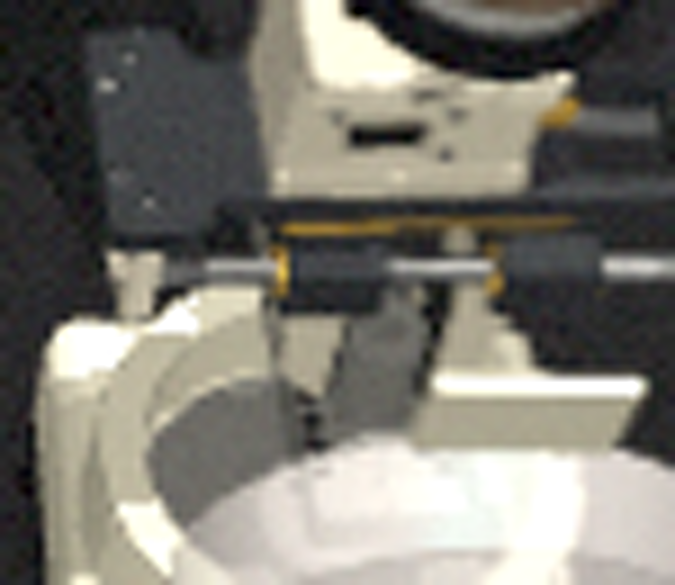

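The scene view shows the rotor low over the bowl, held level. There is almost no reaction with the nose in the bore, so I keep going down slowly.

```bash
python3 -m creep '[[0,2,0,0],[0,2,0,0],[0,0,0,0]]'; python3 -m creep '[[0,2,0,0],[0,2,0,0],[0,0,0,0],[0,0,0,0]]'
```

```text
t: 14.7
position: [0.5032, 0.1843, 0.1314]
ee_rot: [-1.57, -0.055, 0.055]
wrist_force: [0.4, 0.1, -0.8]
gripper_width: 0.0265
t: 15.2
position: [0.5034, 0.1844, 0.1277]
ee_rot: [-1.57, -0.055, 0.055]
wrist_force: [0.6, 0.0, -1.1]
gripper_width: 0.0264
```

```bash
python3 -m creep '[[0,3,0,0],[0,3,0,0],[0,3,0,0],[0,3,0,0],[0,3,0,0],[0,0,0,0],[0,0,0,0]]'; python3 -m creep '[[0,1,0,0],[0,1,0,0],[0,0,0,0],[0,0,0,0]]'
```

```text
t: 16.08
position: [0.5034, 0.1844, 0.1127]
ee_rot: [-1.57, -0.055, 0.055]
wrist_force: [0.5, 0.5, -0.1]
gripper_width: 0.0266
t: 16.58
position: [0.5034, 0.1844, 0.1108]
ee_rot: [-1.57, -0.055, 0.055]
wrist_force: [0.3, -0.2, -1.6]
gripper_width: 0.0267
```

```bash
python3 -m creep '[[0,1,0,0],[0,0,0,0],[0,0,0,0]]'; python3 -m creep '[[0,0.7,0,0],[0,0,0,0],[0,0,0,0]]'
```

```text
t: 16.95
position: [0.5036, 0.1845, 0.1098]
ee_rot: [-1.57, -0.055, 0.055]
wrist_force: [-0.5, 0.0, -1.4]
gripper_width: 0.0267
t: 17.32
position: [0.5036, 0.1845, 0.1096]
ee_rot: [-1.57, -0.055, 0.055]
wrist_force: [-1.0, -1.2, 6.8]
gripper_width: 0.0265
```

Contact at the expected height (TCP 0.1096). I relax the push and let go.

```bash
python3 -m creep '[[0,-0.6,0,0],[0,0,0,0]]'; python3 -m creep '[[0,0,0,0],[0,0,0,0],[0,0,0,0],[0,0,0,0],[0,0,0,0]]' -0.3; python3 -m creep '[[0,-15,0,0],[0,-25,0,0],[0,-40,0,0],[0,-40,0,0],[0,0,0,0],[0,0,0,0]]'
python3 - <<'E'
from h import *
for n in("scene","top"):
    im=robot.camera(n); cv2.imwrite(f"pics/{n}7.png",im[:,:,::-1])
s=cv2.imread("pics/scene7.png")[145:245,365:455]
cv2.imwrite("pics/e4.png",cv2.resize(s,None,fx=6,fy=6,interpolation=2))
E
```

```text
t: 17.58
position: [0.5034, 0.1844, 0.1096]
ee_rot: [-1.57, -0.055, 0.055]
wrist_force: [-0.5, -0.4, 2.1]
gripper_width: 0.0267
t: 18.2
position: [0.5034, 0.1844, 0.1096]
ee_rot: [-1.57, -0.055, 0.055]
wrist_force: [0.7, -0.2, -0.0]
gripper_width: 0.0596
t: 18.95
position: [0.5033, 0.1843, 0.23]
ee_rot: [-1.57, -0.055, 0.055]
wrist_force: [-0.3, 0.3, -1.4]
gripper_width: 0.0596
```

View pics/e4.png

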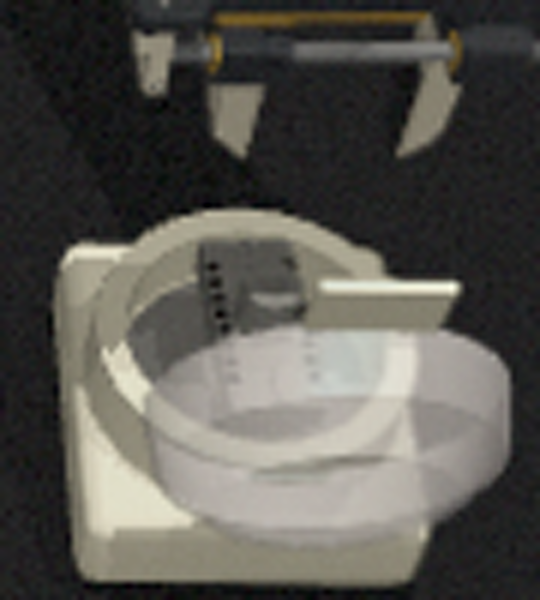

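The scene view shows the rotor standing free in the bowl on the coupling, with the fingers well above it. Next I press the hub with the fingers about 16 mm apart, so they sit on either side of the bore.

```bash
python3 -m creep '[[0,30,0,0],[0,30,0,0],[0,20,0,0],[0,10,0,0],[0,0,0,0],[0,0,0,0]]' 0.65 20; python3 -m creep '[[0,2,0,0],[0,2,0,0],[0,1,0,0],[0,0,0,0]]'; python3 -m creep '[[0,1,0,0],[0,1,0,0],[0,1,0,0],[0,0,0,0]]'
```

```text
t: 19.8
position: [0.5039, 0.1846, 0.1402]
ee_rot: [-1.57, -0.056, 0.054]
wrist_force: [-0.1, 0.8, -0.1]
gripper_width: 0.0159
t: 20.3
position: [0.5033, 0.1844, 0.1346]
ee_rot: [-1.57, -0.055, 0.055]
wrist_force: [0.2, -0.1, -0.3]
gripper_width: 0.0162
t: 20.8
position: [0.5036, 0.1845, 0.132]
ee_rot: [-1.57, -0.055, 0.055]
wrist_force: [-1.3, -0.3, 4.0]
gripper_width: 0.016
```

Contact at 0.132, the hub-top height when resting on the coupling.

```bash
python3 -m creep '[[0,1,0,0],[0,1,0,0],[0,1,0,0],[0,1,0,0],[0,0,0,0]]'; python3 -m creep '[[0,1,0,0],[0,1,0,0],[0,1,0,0],[0,1,0,0],[0,0,0,0]]'
```

```text
t: 21.42
position: [0.5036, 0.1845, 0.1281]
ee_rot: [-1.57, -0.055, 0.055]
wrist_force: [-0.7, -0.4, 6.1]
gripper_width: 0.0162
t: 22.05
position: [0.5037, 0.1845, 0.1243]
ee_rot: [-1.57, -0.056, 0.054]
wrist_force: [-2.2, 0.8, 7.6]
gripper_width: 0.016
```

```bash
python3 -m creep '[[0,0.6,0,0],[0,0,0,0]]'; python3 -m creep '[[0,0.6,0,0],[0,0,0,0],[0,0,0,0]]'
```

```text
t: 22.3
position: [0.504, 0.1846, 0.1243]
ee_rot: [-1.57, -0.056, 0.054]
wrist_force: [-2.6, -1.1, 11.5]
gripper_width: 0.0161
t: 22.68
position: [0.5042, 0.1847, 0.1242]
ee_rot: [-1.57, -0.056, 0.054]
wrist_force: [-3.2, -1.3, 14.7]
gripper_width: 0.0162
```

It is home: the fingers stop at 0.1242 with about 15 N. Now I raise the arm and check the lid and rotor.

```bash
python3 -m creep '[[0,-10,0,0],[0,-40,0,0],[0,-60,0,0],[0,-60,0,0],[0,-60,0,0],[0,0,0,0],[0,0,0,0]]'
python3 - <<'E'
from h import *
pt={}
for n in("scene","top"):
    im=robot.camera(n); cv2.imwrite(f"pics/{n}8.png",im[:,:,::-1])
    r=robot.mark_of(n,"lid_tab"); pt[n]=r[0]["location"] if r else None; print(n,[(x["location"],round(x["confidence"],2)) for x in r])
print("tab now",tri(pt["scene"],pt["top"]) if all(pt.values()) else None, "earlier",tri((432.4,191.7),(229.1,126.8)))
for th in(1.7,1.75,1.8,1.85): 
    X=np.array([.5886-.193*np.cos(th)+.003*np.sin(th),.183,.098+.193*np.sin(th)+.003*np.cos(th)]); print(th,X.round(3),proj("scene",X).round(1),proj("top",X).round(1))
s=cv2.imread("pics/scene8.png")[145:245,365:455]
cv2.imwrite("pics/e5.png",cv2.resize(s,None,fx=6,fy=6,interpolation=2))
E
```

```text
t: 23.55
position: [0.5031, 0.1843, 0.352]
ee_rot: [-1.57, -0.055, 0.055]
wrist_force: [0.2, 1.1, -0.8]
gripper_width: 0.0161
scene [([429.1, 192.8], 0.96), ([265.3, 217.4], 0.57)]
top [([229.7, 125.6], 0.64)]
tab now [0.62694118 0.18843513 0.28921257] earlier [0.62413017 0.19281445 0.28967428]
1.7 [0.616 0.183 0.289] [427.3 188.9] [232.8 129.8]
1.75 [0.626 0.183 0.287] [427.6 192.8] [233.  126.3]
1.8 [0.635 0.183 0.285] [427.9 196.8] [233.3 122.9]
1.85 [0.645 0.183 0.283] [428.1 200.9] [233.6 119.7]
```

View pics/e5.png

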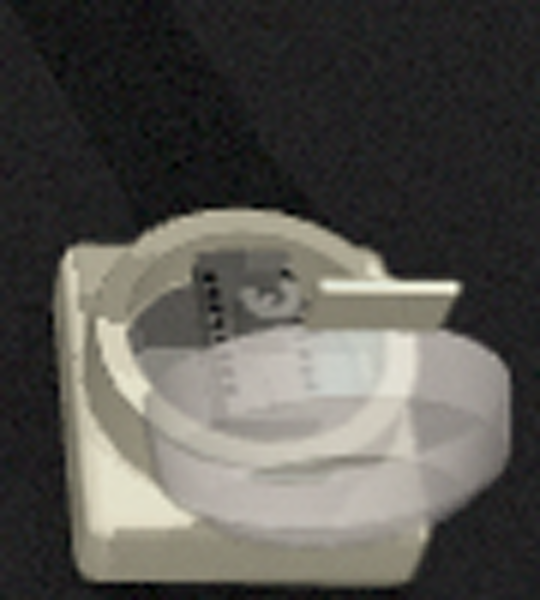

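The rotor sits lower and flush (its block reads about 9 px lower), and the lid is at about 1.75 rad with its tab tip near (0.626, 0.185, 0.287). I go over the lid and come down behind the tab.

```bash
python3 -m creep '[[0,-10,0,3.9],[45,0,0,0],[48,0,0,0],[48,0,0,0],[45,0,0,0],[0,0,0,0],[0,0,0,0]]' 1 20; python3 -m creep '[[0,30,0,0],[0,30,0,0],[0,20,0,0],[0,10,0,0],[0,0,0,0],[0,0,0,0]]'
python3 - <<'E'
from h import *
im=robot.camera("scene"); cv2.imwrite("pics/scene9.png",im[:,:,::-1])
s=im[140:250,365:465,::-1]
cv2.imwrite("pics/e6.png",cv2.resize(s,None,fx=5,fy=5,interpolation=2))
E
```

```text
t: 24.62
position: [0.6885, 0.185, 0.3608]
ee_rot: [-1.571, 0.001, 0.004]
wrist_force: [-0.1, 0.5, -0.1]
gripper_width: 0.0006
t: 25.38
position: [0.6898, 0.1851, 0.274]
ee_rot: [-1.57, -0.003, 0.0]
wrist_force: [-1.0, -0.4, 0.4]
gripper_width: 0.0005
```

View pics/e6.png

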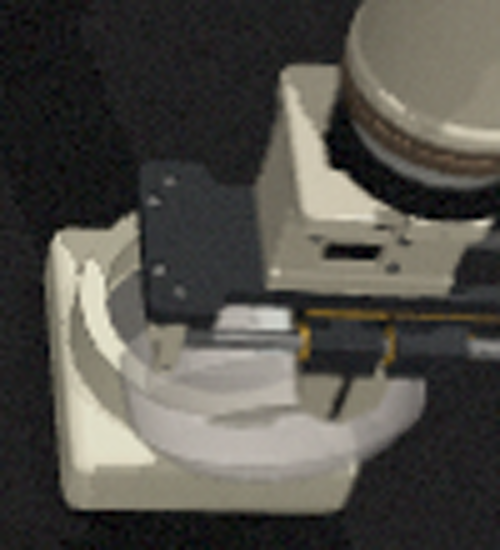

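Run:
```python
import numpy as np
p=np.array([.6898,.274])
for th in np.arange(1.75,-.03,-.125):
    r=.177+.006*(1.75-th)/1.75
    q=np.array([.5886-r*np.cos(th)+.006*np.sin(th)+.010,.098+r*np.sin(th)+.006*np.cos(th)])
    d=(q-p)*1000; print(round(th,3),q.round(4),"row",round(d[0],1),round(-d[1],1)); p=q
```

```text
1.75 [0.6361 0.2711] row -53.7 2.9
1.625 [0.6142 0.2748] row -21.8 -3.7
1.5 [0.592  0.2758] row -22.2 -1.0
1.375 [0.5698 0.274 ] row -22.2 1.8
1.25 [0.5479 0.2695] row -21.9 4.6
1.125 [0.5268 0.2622] row -21.2 7.3
1.0 [0.5066 0.2523] row -20.1 9.9
0.875 [0.4878 0.24  ] row -18.8 12.3
0.75 [0.4707 0.2254] row -17.2 14.6
0.625 [0.4554 0.2087] row -15.2 16.7
0.5 [0.4424 0.1902] row -13.1 18.5
0.375 [0.4317 0.1701] row -10.7 20.0
0.25 [0.4236 0.1489] row -8.1 21.3
0.125 [0.4182 0.1267] row -5.4 22.2
0.0 [0.4156 0.104 ] row -2.6 22.7
```

```bash
python3 -m creep '[[-22,2,0,0],[-20,1,0,0],[-11.7,0,0,0],[-21.8,-3.7,0,0],[-22.2,-1,0,0],[-22.2,1.8,0,0],[-21.9,4.6,0,0],[-21.2,7.3,0,0],[-20.1,9.9,0,0],[0,0,0,0]]'
python3 - <<'E'
from h import *
im=robot.camera("scene"); cv2.imwrite("pics/scene10.png",im[:,:,::-1])
s=im[120:250,355:465,::-1]
cv2.imwrite("pics/e7.png",cv2.resize(s,None,fx=4,fy=4,interpolation=2))
E
```

```text
t: 26.68
position: [0.5055, 0.1845, 0.2508]
ee_rot: [-1.571, -0.002, 0.002]
wrist_force: [0.8, 0.1, -1.0]
gripper_width: 0.0005
```

View pics/e7.png

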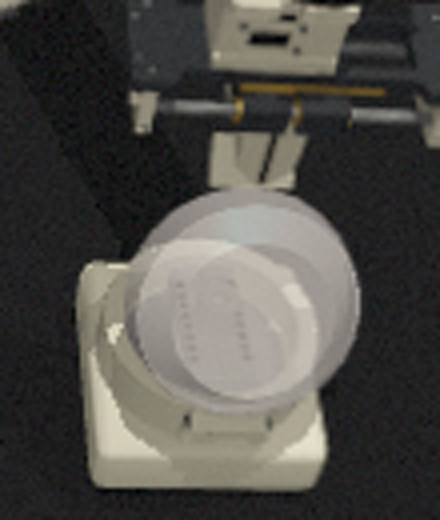

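The lid follows: it is now about half closed, with the finger on its tab. I continue along the arc.

```bash
python3 -m creep '[[-18.8,12.3,0,0],[-17.2,14.6,0,0],[-15.2,16.7,0,0],[-13.1,18.5,0,0],[-10.7,20,0,0],[0,0,0,0]]'; python3 -m creep '[[-8.1,21.3,0,0],[-5.4,20,0,0],[0,0,0,0]]'; python3 -m creep '[[-1.5,8,0,0],[-1,6,0,0],[0,4,0,0],[0,0,0,0]]'
```

```text
t: 27.48
position: [0.4312, 0.1841, 0.1679]
ee_rot: [-1.571, -0.0, 0.003]
wrist_force: [-0.8, 0.4, 1.1]
gripper_width: 0.0002
t: 27.85
position: [0.4183, 0.1842, 0.1271]
ee_rot: [-1.571, -0.001, 0.002]
wrist_force: [-0.3, 0.4, 0.0]
gripper_width: 0.0
t: 28.35
position: [0.4151, 0.1842, 0.1089]
ee_rot: [-1.571, -0.001, 0.002]
wrist_force: [0.4, 0.1, 0.2]
gripper_width: 0.0005
```

```bash
python3 -m creep '[[0,2,0,0],[0,2,0,0],[0,1,0,0],[0,0,0,0],[0,0,0,0]]'; python3 -m creep '[[0,0.7,0,0],[0,0,0,0]]'
```

```text
t: 28.98
position: [0.4152, 0.1843, 0.1042]
ee_rot: [-1.571, -0.001, 0.002]
wrist_force: [-1.4, -0.0, 3.7]
gripper_width: 0.0006
t: 29.22
position: [0.4153, 0.1843, 0.104]
ee_rot: [-1.571, -0.002, 0.001]
wrist_force: [-2.8, -1.7, 9.9]
gripper_width: 0.0003
```

Firm stop at 0.104, which is the shut tab height. I retreat upward and check.

```bash
python3 -m creep '[[0,-10,0,0],[-30,-40,0,0],[-40,-40,0,0],[0,-40,30,0],[0,-20,50,0],[0,0,50,0],[0,0,50,0],[0,0,50,0],[0,0,0,0],[0,0,0,0]]'
python3 - <<'E'
from h import *
for n in("scene","top"):
    im=robot.camera(n); cv2.imwrite(f"pics/{n}11.png",im[:,:,::-1])
    for th in("lid_tab","tube_rotor","bottle","flask","tube_rack"): print(n,th,[(x["location"],round(x["confidence"],2)) for x in robot.mark_of(n,th)[:1]])
X=[.5886-.193,.183,.101]
print("expected shut tab",proj("scene",X),proj("top",X))
t=cv2.imread("pics/top11.png");s=cv2.imread("pics/scene11.png")
a=cv2.resize(t[140:240,205:295],(390,433),interpolation=2);b=cv2.resize(s[150:250,365:455],(390,433),interpolation=2)
cv2.imwrite("pics/e8.png",np.hstack([a,b]))
E
```

```text
t: 30.48
position: [0.3448, 0.4134, 0.2531]
ee_rot: [-1.572, -0.001, 0.002]
wrist_force: [-0.1, 0.4, 0.8]
gripper_width: 0.0007
scene lid_tab [([403.1, 167.2], 0.8)]
scene tube_rotor [([292.5, 207.0], 0.8)]
scene bottle [([296.4, 239.6], 0.97)]
scene flask [([230.1, 237.0], 0.57)]
scene tube_rack [([331.6, 284.9], 0.95)]
top lid_tab [([242.6, 224.3], 0.74)]
top tube_rotor [([354.1, 197.9], 0.62)]
top bottle [([351.5, 162.2], 0.77)]
top flask [([405.2, 159.8], 0.83)]
top tube_rack [([315.4, 121.9], 0.74)]
expected shut tab [404.94847881 169.16296331] [244.11193222 223.27725292]
```

View pics/e8.png

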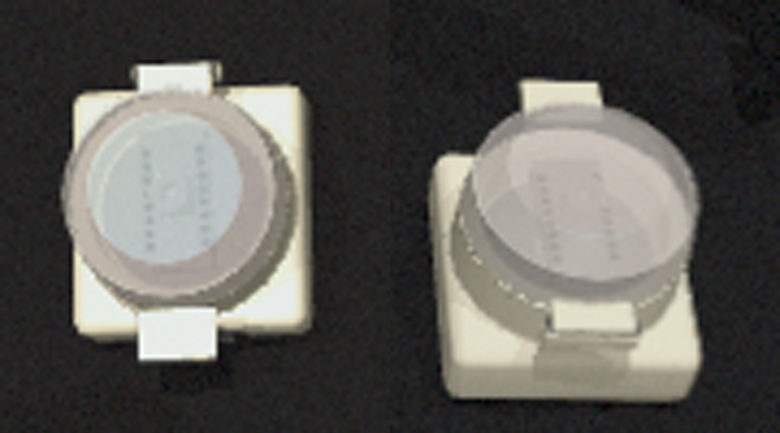

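View pics/scene11.png

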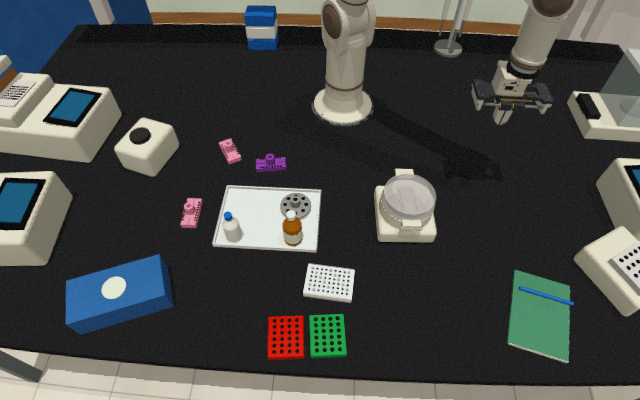

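The lid is shut, with its tab at top (243,224) against an expected (244,223). The rotor shows under the dome, the bystanders are where they were, and the arm is clear. I hand the job in.

```bash
python3 -c "
from bench import robot
print(robot.finish_job())"
```

```text
the job is handed in; nothing more can be done
None
```

I fitted the grey strip rotor to the centrifuge, pressed it home and shut the lid. I handed the job in at about 31 s of the 70 s allowed; the hand-in gave no verdict.

- **Lid open:** I swung the lid back to about 1.75 rad before bringing the rotor over.
- **Lowering:** I gripped the rotor by its hub and lowered it over the spindle. It met the coupling at the expected height, and I let go there with about 0 N on the wrist. That contact briefly reached nearly 8 N, about the push at which the coupling gives way. The later press first met the hub at 0.132 m, so the coupling had not moved.
- **Pressing home:** I pressed the hub until it stopped at 0.124 m with about 15 N, which is the fully home height.
- **Lid shut:** I pushed the lid down to a firm stop at 0.104 m with about 10 N. In the final pictures its tab was within about 3 px of the shut position.
- **Bystanders:** The round rotor, both bottles and the tube rack showed no more than about 4 px of change from the start, which is within the detector's scatter. The arm was clear of everything.

**Disagreements:** The two cameras differed by a few millimetres on the spindle position, so I placed the rotor relative to where it had been gripped. The gripper read 26.5 mm on the 28 mm hub. I put that down to give in the pads, and the hold stayed level.

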